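# Release the blue bin from the gravity roller lane

## Task

The blue bin of pipe fittings is waiting behind a gate in one of the two roller lanes of the bench-top flow rack. Press that lane's red paddle down with the fingertips to lift the gate, and keep it down until the bin has rolled forward to rest against the end stop, then let the paddle up so that the gate drops shut behind the bin. Do not touch the bin or the carton, leave the other lane's gate shut, and do not disturb the things standing around.

Things in the scene. Friction and masses are not known exactly. Their poses are not given: they have to be found in the camera images.
- rack: fixed two-lane gravity roller rack sloping down 8 degrees to the robot. Origin: on the table under its middle; +x up the lanes, away from the robot; +y the left lane's side. Lanes: centres y +63 and -63 mm, 112 wide, rollers x -220 to +225, tops 75 mm high at the front, 137 at the rear. End stop: plate across the front, inner face at x -205. 310 mm wide; highest 190 mm, 235 with a gate lifted.
- rocker_left (a joint): rocking lever of the left lane, on a pin outside the left outer rail. Value in rad: 0 = gate down and shut; grows as its red paddle is pressed; from about 0.30 (paddle 31 mm down) the gate clears a waiting load; 0.52 (53 mm down) = hard stop, gate fully lifted. Pressing takes about 4 to 5 N; let go, it falls shut by its own weight.
- paddle_left (a point): centre of the top face of the red press paddle (52 by 46 mm) at the robot-side end of the left lever; at rest at rack x -275, y +148 mm, height 166 mm. Fully pressed it has sunk 53 mm, straight down to within 3 mm, and tilted 0.52 rad, robot-side edge lower. Free space beneath.
- gate_left (a point): middle of the lower edge of the yellow gate plate (96 mm wide, 56 high, 5 thick) that hangs across the left lane from the other end of the same lever; shut: at rack x -65, y +63 mm, height 122 mm, 25 mm above the rollers; it rises about 33 mm at lever value 0.30 and 57 mm at full press.
- rocker_right (a joint): rocking lever of the right lane, on a pin outside the right outer rail. Value in rad: 0 = gate down and shut; grows as its red paddle is pressed; from about 0.30 (paddle 31 mm down) the gate clears a waiting load; 0.52 (53 mm down) = hard stop, gate fully lifted. Pressing takes about 4 to 5 N; let go, it falls shut by its own weight.
- paddle_right (a point): centre of the top face of the red press paddle (52 by 46 mm) at the robot-side end of the right lever; at rest at rack x -275, y -148 mm, height 166 mm. Fully pressed it has sunk 53 mm, straight down to within 3 mm, and tilted 0.52 rad, robot-side edge lower. Free space beneath.
- gate_right (a point): middle of the lower edge of the yellow gate plate (96 mm wide, 56 high, 5 thick) that hangs across the right lane from the other end of the same lever; shut: at rack x -65, y -63 mm, height 122 mm, 25 mm above the rollers; it rises about 33 mm at lever value 0.30 and 57 mm at full press.
- blue_bin: loose open blue plastic bin of brass and steel fittings, 120 mm along the lane, 100 wide, 55 high, about 0.5 kg, on the rollers of either lane, its front at the shut gate. Origin: centre of its underside, at rack x +1 mm while waiting, -146 mm when it rests against the end stop. It rolls there by itself, in about 1 to 2 s, once its gate is lifted.
- carton: loose closed brown cardboard carton, 120 by 100 by 55 mm, about 0.5 kg, waiting at the gate of the other lane. Origin: centre of its underside. It must stay there.
- tape_roll: bystander: loose roll of brown packing tape lying flat between the two paddles, 100 mm across, 48 high. Origin: centre of its underside.
- spray_can: bystander: loose standing blue spray can with a white cap and band, 54 mm across, 150 high, outside the left lever. Origin: centre of its underside.
- small_box: bystander: loose small cardboard box, 85 by 60 by 50 mm, outside the right lever. Origin: centre of its underside.
- bearing: bystander: loose steel bearing ring lying flat, 62 mm across, 18 high, on the table's left. Origin: centre of its underside.
- mug: bystander: loose white mug, 80 mm across, 90 high, on the table's left. Origin: centre of its underside.
- screwdriver: bystander: loose screwdriver with an orange handle, lying on the table's right. Origin: underside, at the middle of its length.
- jar: bystander: loose grey jar with a black lid, 70 mm across, 85 high, on the table's right. Origin: centre of its underside.

How it is judged:
By the outcome, as a careful person would: the job done as asked, in the order asked, and still so for the second after the job is handed in, with the robot touching nothing.
It also fails if it takes over 34 s, if anything falls off the work surface, if the arm or the gripper's body presses on something with over 40 N, if the wrist force passes 120 N, or if a joint passes its speed limit or range.

## Robot

A 6-joint arm with a two-finger parallel gripper is mounted at the origin on the work surface. World frame = base frame: x ahead of the robot, y to its left, z up, the work surface at z = 0. Lengths are in mm, angles in rad, forces in N, time in s.
With the tool pointing down it reaches from about 350 to 775 mm from the base axis. Payload 7.3 kg.
Tool frame: the origin (TCP) lies at the very end of the fingers, on their centre line; the grasp point (between the pads) lies 19 mm behind it; z points along the fingers, y is the line along which they close (so a half turn about z gives the same grasp; the last joint's range is limited). The gripper opens to 92 mm and grips with 3 to 60 N. Pads are 19 mm wide; open, the fingers measure 130 mm over their backs; the gripper's body (75 mm by 190 mm) begins 47 mm behind the grasp point.
Start: joints at [-0.146, 0.342, 1.524, -0, 1.275, -0.146], TCP at [525.019, 0.019, 226.741] pointing down, gripper open.
Joint ranges: [-2.53, 2.53], [-0.77, 2.02], [0.04, 2.7], [-1, 4.14], [0.28, 2.66], [-3.11, 3.11]. Speed limits (rad/s): [2.57, 2.57, 3.14, 3.14, 3.14, 3.14].

## Interface

Orientations are given as [roll, pitch, yaw] about the fixed x, y, z axes, in that order (R = Rz(yaw) Ry(pitch) Rx(roll)).
In Python, from plant import bot gives the robot as it stands.
- The arm moves only by the tool jog_arm, never from a script. Its argument "targets" is a list of rows, each an object with "xyz": the shift along the tool's x, y, z as a fraction of full scale, a list of three; "spin": the turn about the tool's z as a fraction of full scale. In form: [{"xyz": [x, y, z], "spin": spin}, ...]. A call has exactly 10 rows; each row shifts and turns the commanded pose from where the row before left it, along the tool's axes as they then stand; what a row does not reach is not made up. Full scale, the value 1, is 80 mm for a shift and 0.1 rad for a turn. A row lasts 1/8 s, in which the tool goes at most 62.5 mm and 10.7 degrees, less where a joint would pass 70% of its speed; a pose out of reach is approached as far as the arm can. A call with a number of a shift or a turn outside -1 to 1 is refused whole. A call with a gripper value outside its range is refused whole. "gripper" is the opening in per cent of the stroke, from 0 (shut) to 100 (fully open), set as the call begins (left out, the last holds). The fingers move at their own pace and stop on an object; the grip force is fixed at half the most. Time passes only in rows, so rows that do not move let the fingers close, or fill a call up. It gives the time, the measured TCP pose, the force, the opening and the grip force at its end, in the units of the state.
- bot.get_obs(): the state, without advancing time (a new reading comes with each control period).
- bot.capture(name): name is "scene" or "side" or "wrist"; returns the picture (400x640x3 uint8, blue, green, red); there is no depth.
- bot.get_calibration(name): a dict with "vfov" (degrees; the focal length in pixels is half the picture's height over the tangent of half this angle, whatever the lens; pixels are square), "cx", "cy" (the principal point, pixels), "eye" and "rotation" of the camera in the world. Camera axes: x right, y down, z forward; pixel columns grow to the right and rows downward; lengths in mm; the calibration is good to about 2 mm. The wrist camera is an equidistant fisheye: a pixel r from the principal point sees the ray r / f radians off the axis. A picture is of the moment at which its call begins: read the wrist's pose just before it. get_calibration takes no time and is no camera call; for the wrist camera it gives the pose at the moment of the call.
- bot.close_job(): hands the job in; it is judged then, once.
The state is a dict: "time": time; "joint_positions": joint angles; "dq": joint speeds; "tau": joint torques, N m; "tool_pos": TCP position; "tcp_rot": TCP orientation; "contact_force": force on the tool from outside, world axes, zero at the start; "moment": the same for the moment, N m; "grip_width": finger opening in mm; "finger_force": force on a finger pad.
Only numpy, scipy, OpenCV 4.12 (cv2) and the standard library are available. Lean on these libraries where they do the work, as an engineer would, in place of code of your own. Each camera call takes 0.05 s, during which the arm holds its last target. There are 200 camera calls.

## Working session

There is one attempt and no reset: what is moved stays moved. The work goes in short steps, Python scripts to look and compute and a tool call to move; the robot and the scene stay as the last step left them, time stands still between calls to the robot, and variables do not carry over. Pictures are saved under pics/ and viewed, at most 10 in all, crops included, and the job is handed in when it is done.

Besides the shell and the picture viewer there is one more tool, called after "Call:" in YAML: its name, and indented under it one key for each argument. jog_arm: Moves the arm, as the interface text tells. Shift numbers are shares of 80 mm and turn numbers shares of 0.1 rad, none past 1 either way. Its arguments: {"type":"object","properties":{"targets":{"type":"array","items":{"type":"object","properties":{"xyz":{"type":"array","items":{"type":"number"}},"spin":{"type":"number"}}}},"gripper":{"type":"number"}},"required":["targets"]}

```bash
mkdir -p pics; python3 - <<'E'
from plant import bot
import cv2
for n in("scene","side"):
    cv2.imwrite(f"pics/{n}0.png",bot.capture(n)); c=bot.get_calibration(n); print(n,c)
o=bot.get_obs();print(o)
E
```

```text
scene {'vfov': 54.62117354066548, 'cx': 311.57313401582223, 'cy': 196.031640733548, 'eye': array([1192.43688336, -607.43414296,  890.34822271]), 'rotation': array([-2.28855295,  0.01025589,  0.77566895])}
side {'vfov': 47.758977006150936, 'cx': 315.6444601690399, 'cy': 197.42419565939363, 'eye': array([ 395.90232113, 1174.37593497,  816.73067945]), 'rotation': array([-2.08799049,  0.01579402, -3.0020777 ])}
{'time': 0.1, 'joint_positions': array([-1.46007693e-01,  3.42641224e-01,  1.52488511e+00, -1.16169780e-05,
        1.27537455e+00, -1.45983471e-01]), 'dq': array([ 0.00033612, -0.00044521, -0.00388902, -0.00038539,  0.00090318,
        0.00079206]), 'tau': array([ 1.49919495e-03, -4.32001984e+01, -2.44694173e+01,  7.19219679e-02,
        5.25739230e-02, -9.79429342e-05]), 'tool_pos': array([5.24661048e+02, 6.44911065e-02, 2.26133282e+02]), 'tcp_rot': array([-3.14029672e+00, -1.79312076e-04,  1.57077538e+00]), 'contact_force': array([ 0.1928721 , -0.36840749, -0.09094853]), 'moment': array([-0.03645079, -0.00733942,  0.0149266 ]), 'finger_force': 0.0, 'grip_width': 92.081846305621}
```

View pics/scene0.png

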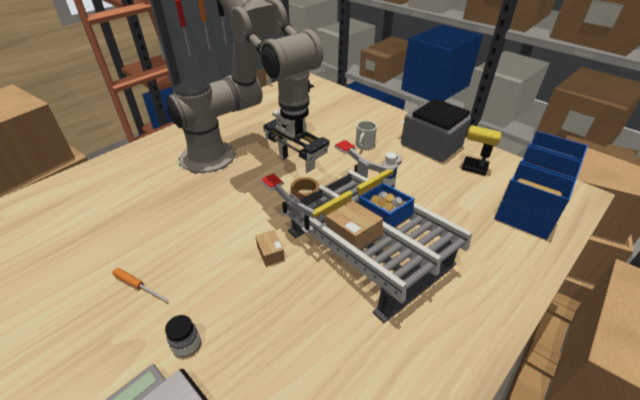

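View pics/side0.png

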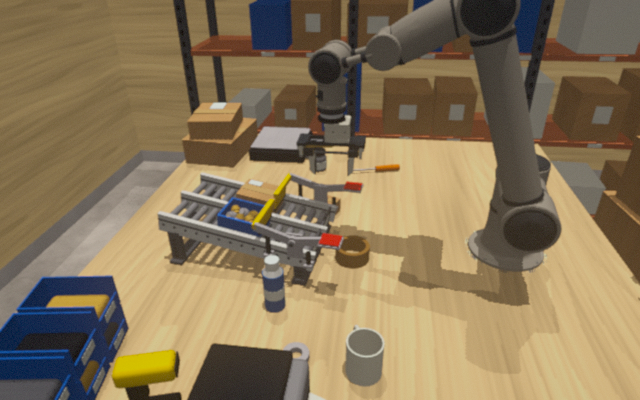

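The blue bin is in the left lane (scene (387,202), side (240,212)), with the carton in the right lane. The left paddle is at scene (345,147) and side (331,240); the right paddle is at (272,181) and (353,186). Next I triangulate both paddles.

```bash
cat > h.py <<'E'
import numpy as np, cv2
from plant import bot
from scipy.spatial.transform import Rotation as Ro
def ray(n,uv):
    c=bot.get_calibration(n); f=200/np.tan(np.radians(c['vfov'])/2)
    d=Ro.from_euler('xyz',c['rotation']).as_matrix()@np.array([(uv[0]-c['cx'])/f,(uv[1]-c['cy'])/f,1])
    return np.array(c['eye']),d/np.linalg.norm(d)
def tri(a,b):
    (p,d),(q,e)=ray('scene',a),ray('side',b)
    s=np.linalg.lstsq(np.c_[d,-e],q-p,rcond=None)[0]
    x,y=p+s[0]*d,q+s[1]*e
    return (x+y)/2,np.linalg.norm(x-y)
def blobs(im,lo,hi,amin=40):
    h=cv2.cvtColor(im,cv2.COLOR_BGR2HSV); h[...,0]=(h[...,0].astype(int)+30)%180
    n,_,s,c=cv2.connectedComponentsWithStats(cv2.inRange(h,lo,hi))
    return [(c[i].round(1).tolist(),s[i].tolist()) for i in range(1,n) if s[i,4]>=amin]
RED=((22,170,110),(36,255,255))
E
python3 - <<'E'
from h import *
B={n:blobs(cv2.imread(f"pics/{n}0.png"),*RED) for n in("scene","side")}
for n in B:
    print(n,B[n])
def near(n,uv): return min((b[0] for b in B[n]),key=lambda c:np.hypot(c[0]-uv[0],c[1]-uv[1]))
L=tri(near('scene',(345,147)),near('side',(331,240)));R=tri(near('scene',(272,181)),near('side',(353,186)))
print(L,R,L[0]-R[0],np.linalg.norm(L[0]-R[0]))
E
```

```text
scene [([344.5, 145.1], [337, 141, 17, 10, 94]), ([271.2, 180.0], [262, 174, 20, 13, 142])]
side [([352.8, 185.6], [345, 182, 17, 8, 95]), ([330.1, 239.3], [319, 233, 23, 13, 208])]
(array([500.67539645, 244.54832633, 162.71977212]), np.float64(1.0834136947953976)) (array([463.50096357, -48.73023269, 162.06959552]), np.float64(0.8327202390667238)) [ 37.17443289 293.27855902   0.6501766 ] 295.62590273802294
```

The paddles come out 296 mm apart at 162–163 mm height, which matches the text (296 and 166). The left paddle is at (501,245) and the rack yaw is about -0.126. I shut the fingers and move above it, aiming for (496,245).

Call:
jog_arm:
  gripper: 0
  targets:
    - {"xyz": [0.2,-0.04,0],"spin": 0}
    - {"xyz": [0.4,-0.04,0],"spin": 0}
    - {"xyz": [0.5,-0.06,0],"spin": 0}
    - {"xyz": [0.5,-0.06,0],"spin": 0}
    - {"xyz": [0.5,-0.06,0],"spin": 0}
    - {"xyz": [0.5,-0.06,0],"spin": 0}
    - {"xyz": [0.3,-0.04,0],"spin": 0}
    - {"xyz": [0.16,0,0],"spin": 0}
    - {"xyz": [0,0,0],"spin": -0.5}
    - {"xyz": [0,0,0],"spin": -1}

```text
time: 1.35
tool_pos: [496.0, 245.0, 226.6]
tcp_rot: [-3.141, 0.0, 1.724]
contact_force: [-0.4, -0.4, -0.1]
grip_width: 0.7
finger_force: 0.0
```

Call:
jog_arm:
  targets:
    - {"xyz": [0,0,0],"spin": -1}
    - {"xyz": [0,0,0],"spin": -1}
    - {"xyz": [0,0,0],"spin": -1}
    - {"xyz": [0,0,0],"spin": -1}
    - {"xyz": [0,0,0],"spin": -1}
    - {"xyz": [0,0,0],"spin": -1}
    - {"xyz": [0,0,0],"spin": -1}
    - {"xyz": [0,0,0],"spin": -1}
    - {"xyz": [0,0,0],"spin": -1}
    - {"xyz": [0,0,0],"spin": -1}

```text
time: 2.6
tool_pos: [496.1, 244.6, 226.6]
tcp_rot: [-3.141, -0.0, 2.723]
contact_force: [0.2, -0.3, 0.2]
grip_width: 0.5
finger_force: 0.0
```

Call:
jog_arm:
  targets:
    - {"xyz": [0,0,0],"spin": -1}
    - {"xyz": [0,0,0],"spin": -1}
    - {"xyz": [0,0,0],"spin": -0.95}
    - {"xyz": [0,0,0.1],"spin": 0}
    - {"xyz": [0,0,0.1],"spin": 0}
    - {"xyz": [0,0,0.1],"spin": 0}
    - {"xyz": [0,0,0.1],"spin": 0}
    - {"xyz": [0,0,0.1],"spin": 0}
    - {"xyz": [0,0,0],"spin": 0}
    - {"xyz": [0,0,0],"spin": 0}

```text
time: 3.85
tool_pos: [496.4, 244.9, 186.9]
tcp_rot: [3.141, 0.0, 3.016]
contact_force: [-0.6, -0.5, -0.1]
grip_width: 0.6
finger_force: 0.0
```

```bash
python3 - <<'E'
from h import *
o=bot.get_obs();print(o['time'],o['tool_pos'],o['tcp_rot'],o['joint_positions'],o['contact_force'],o['grip_width'])
w=bot.capture('wrist');a=bot.capture('side');b=bot.capture('scene')
cv2.imwrite('pics/c1.png',np.hstack([cv2.resize(a[150:320,220:440],(400,309)),cv2.resize(b[80:250,250:470],(400,309))]))
E
```

```text
3.85 [496.36934162 244.86140013 186.93137304] [3.14144959e+00 4.30076585e-04 3.01575784e+00] [ 3.19831853e-01  4.27436358e-01  1.50720907e+00 -6.02503075e-05
  1.20649749e+00 -1.12510824e+00] [-0.58245418 -0.49517176 -0.13684163] 0.6020367407866608
```

View pics/c1.png

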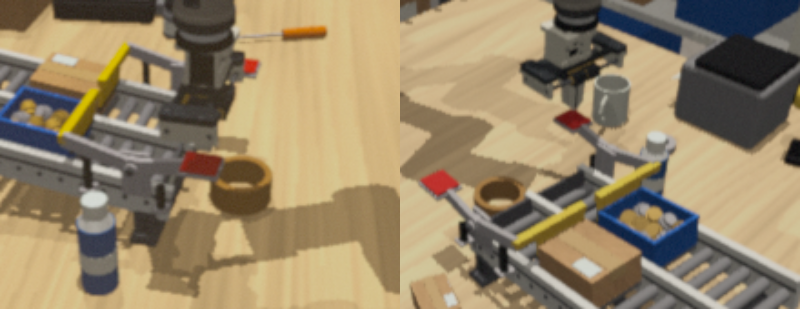

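The shut fingertips are over the left paddle in both views (crop (190,150) and (573,105)), and the gripper body is clear of rack and can. Pressing down to about z 123.

Call:
jog_arm:
  targets:
    - {"xyz": [0,0,0.1],"spin": 0}
    - {"xyz": [0,0,0.1],"spin": 0}
    - {"xyz": [0,0,0.1],"spin": 0}
    - {"xyz": [0,0,0.1],"spin": 0}
    - {"xyz": [0,0,0.1],"spin": 0}
    - {"xyz": [0,0,0.1],"spin": 0}
    - {"xyz": [0,0,0.1],"spin": 0}
    - {"xyz": [0,0,0.1],"spin": 0}
    - {"xyz": [0,0,0],"spin": 0}
    - {"xyz": [0,0,0],"spin": 0}

```text
time: 5.25
tool_pos: [496.2, 244.8, 122.7]
tcp_rot: [-3.142, -0.0, 3.016]
contact_force: [-3.0, 0.8, 2.2]
grip_width: 0.7
finger_force: 1.8
```

Call:
jog_arm:
  targets:
    - {"xyz": [0,0,0],"spin": 0}
    - {"xyz": [0,0,0],"spin": 0}
    - {"xyz": [0,0,0],"spin": 0}
    - {"xyz": [0,0,0],"spin": 0}
    - {"xyz": [0,0,0],"spin": 0}
    - {"xyz": [0,0,0],"spin": 0}
    - {"xyz": [0,0,0],"spin": 0}
    - {"xyz": [0,0,0],"spin": 0}
    - {"xyz": [0,0,0],"spin": 0}
    - {"xyz": [0,0,0],"spin": 0}

```text
time: 6.5
tool_pos: [496.2, 244.8, 122.7]
tcp_rot: [3.142, 0.0, 3.016]
contact_force: [-3.5, 1.4, 2.9]
grip_width: 0.4
finger_force: 1.9
```

```bash
python3 - <<'E'
from h import *
a=bot.capture('side');b=bot.capture('scene')
cv2.imwrite('pics/c2.png',np.hstack([cv2.resize(a[150:320,220:440],(400,309)),cv2.resize(b[80:250,250:470],(400,309))]))
E
```

```text
(no output)
```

View pics/c2.png

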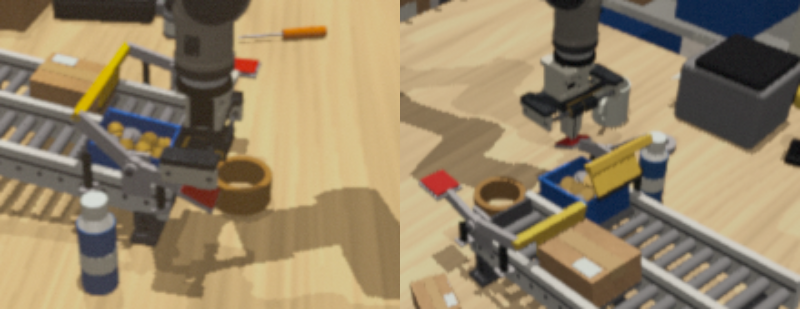

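The gate is lifted and the bin has rolled to the front (side crop (130,140), scene crop (585,185)). I hold longer and check that it has stopped against the end stop.

Call:
jog_arm:
  targets:
    - {"xyz": [0,0,0],"spin": 0}
    - {"xyz": [0,0,0],"spin": 0}
    - {"xyz": [0,0,0],"spin": 0}
    - {"xyz": [0,0,0],"spin": 0}
    - {"xyz": [0,0,0],"spin": 0}
    - {"xyz": [0,0,0],"spin": 0}
    - {"xyz": [0,0,0],"spin": 0}
    - {"xyz": [0,0,0],"spin": 0}
    - {"xyz": [0,0,0],"spin": 0}
    - {"xyz": [0,0,0],"spin": 0}

```text
time: 7.85
tool_pos: [496.2, 244.8, 122.7]
tcp_rot: [-3.142, 0.0, 3.016]
contact_force: [-3.2, 0.7, 2.7]
grip_width: 0.3
finger_force: 1.9
```

```bash
python3 - <<'E'
from h import *
a=bot.capture('side');b=bot.capture('scene')
c2=cv2.imread('pics/c2.png');n=np.hstack([cv2.resize(a[150:320,220:440],(400,309)),cv2.resize(b[80:250,250:470],(400,309))])
print('changed px',(cv2.absdiff(c2,n).max(2)>25).sum())
# expected rim corners of bin at rest (rack frame) projected into both views
th=-0.126;o=np.array([755.,63.]);ex=np.array([np.cos(th),np.sin(th)]);ey=np.array([-ex[1],ex[0]])
def proj(nm,P):
    c=bot.get_calibration(nm);f=200/np.tan(np.radians(c['vfov'])/2)
    q=(P-c['eye'])@Ro.from_euler('xyz',c['rotation']).as_matrix();return (c['cx']+f*q[...,0]/q[...,2],c['cy']+f*q[...,1]/q[...,2])
out=[]
for nm,im,x0,y0 in(('side',a,220,120),('scene',b,280,100)):
    im=cv2.resize(im[y0:y0+140,x0:x0+180],None,fx=2.2,fy=2.2,interpolation=cv2.INTER_CUBIC)
    pts=[]
    for dx,dy in((-60,-50),(-60,50),(60,50),(60,-50)):
        t=np.radians(8);x=-146+dx*np.cos(t)-55*np.sin(t);xy=o+x*ex+(63+dy)*ey
        z=75+(-146+220)*np.tan(t)+dx*np.sin(t)+55*np.cos(t)
        u,v=proj(nm,np.array([*xy,z]));pts.append([(u-x0)*2.2,(v-y0)*2.2])
    cv2.polylines(im,[np.int32(pts)],True,(0,255,0),1);out.append(im)
cv2.imwrite('pics/c3.png',np.hstack(out))
E
```

```text
changed px 2
```

View pics/c3.png

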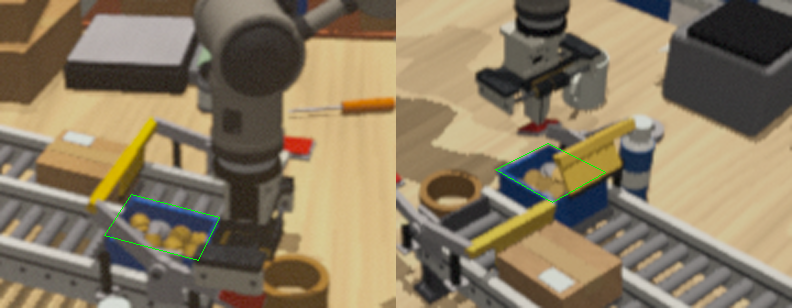

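The bin has not moved since the last picture, and its rim lies on the outline expected at the end stop in both views. Raising the finger gently.

Call:
jog_arm:
  targets:
    - {"xyz": [0,0,-0.1],"spin": 0}
    - {"xyz": [0,0,-0.1],"spin": 0}
    - {"xyz": [0,0,-0.1],"spin": 0}
    - {"xyz": [0,0,-0.1],"spin": 0}
    - {"xyz": [0,0,-0.1],"spin": 0}
    - {"xyz": [0,0,-0.1],"spin": 0}
    - {"xyz": [0,0,-0.2],"spin": 0}
    - {"xyz": [0,0,-0.4],"spin": 0}
    - {"xyz": [0,0,-0.4],"spin": 0}
    - {"xyz": [0,0,0],"spin": 0}

```text
time: 9.2
tool_pos: [497.1, 245.3, 253.1]
tcp_rot: [3.139, 0.004, 3.016]
contact_force: [-0.1, -1.3, 0.1]
grip_width: 0.5
finger_force: 0.0
```

Call:
jog_arm:
  targets:
    - {"xyz": [0,0,0],"spin": 0}
    - {"xyz": [0,0,0],"spin": 0}
    - {"xyz": [0,0,0],"spin": 0}
    - {"xyz": [0,0,0],"spin": 0}
    - {"xyz": [0,0,0],"spin": 0}
    - {"xyz": [0,0,0],"spin": 0}
    - {"xyz": [0,0,0],"spin": 0}
    - {"xyz": [0,0,0],"spin": 0}
    - {"xyz": [0,0,0],"spin": 0}
    - {"xyz": [0,0,0],"spin": 0}

```text
time: 10.45
tool_pos: [496.2, 244.8, 250.7]
tcp_rot: [3.142, 0.0, 3.016]
contact_force: [-0.7, -0.1, 0.2]
grip_width: 0.5
finger_force: 0.0
```

```bash
python3 - <<'E'
from h import *
a=bot.capture('side');b=bot.capture('scene')
for im in (a,b): print(blobs(im,*RED))
cv2.imwrite('pics/c4.png',np.hstack([cv2.resize(a[150:320,220:440],(400,309)),cv2.resize(b[80:250,250:470],(400,309))]))
E
```

```text
[([353.7, 185.7], [347, 182, 15, 8, 87]), ([328.7, 239.4], [320, 234, 21, 12, 140])]
[([346.9, 146.3], [342, 143, 12, 8, 50]), ([271.4, 179.8], [262, 174, 20, 13, 147])]
```

View pics/c4.png

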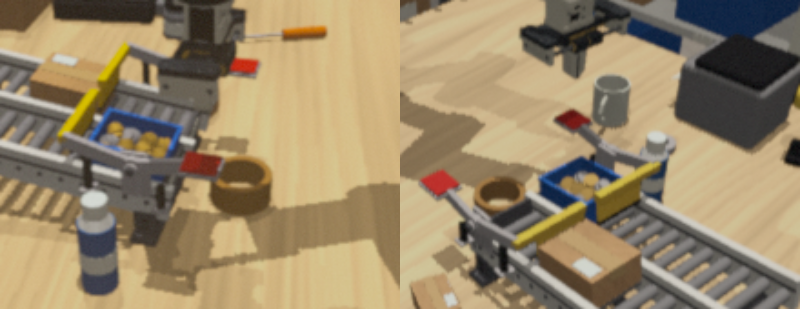

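The gate is shut behind the bin, both paddles are up, and the carton and the surrounding things are unmoved. Handing in.

```bash
python3 -c "
from plant import bot
print(bot.close_job())"
```

```text
the job is handed in; nothing more can be done
None
```

The job is handed in: the blue bin rolled down the left lane and rests against the end stop, its gate has dropped shut behind it, and in the last pictures the carton, right gate and nearby things had not moved; no verdict came back.

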